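Open the fume cabinet's sash to the working mark

ROBOT

A 6-joint arm with a two-finger parallel gripper is mounted at the origin on the work surface. World frame = base frame: x ahead of the robot, y to its left, z up, the work surface at z = 0. Lengths are in m, angles in degrees, forces in N, time in s.
With the tool pointing down it reaches from about 0.3 to 0.75 m from the base axis. Payload 8.5 kg.
Tool frame: the origin (TCP) lies at the very end of the fingers, on their centre line; the grasp point (between the pads) lies 19 mm behind it; z points along the fingers, y is the line along which they close (so a half turn about z gives the same grasp; the last joint's range is limited). The gripper opens to 85 mm and grips with 20 to 120 N. Pads are 22 mm wide; open, the fingers measure 114 mm over their backs; the gripper's body (76 mm by 85 mm) begins 54 mm behind the grasp point. The pads swing forward as they close: fully open they stand 13 mm farther back than shut.
Start: joints at [-83.153, 21.807, 74.336, -0, 83.858, -12.336], TCP at [0.181, -0.519, 0.231] pointing down, gripper open.
Joint ranges: [-178.18, 178.18], [-50.72, 133.34], [12.68, 142.11], [-81.47, 261.47], [9.98, 163.14], [-165.26, 165.26]. Speed limits (degrees/s): [136.94, 136.94, 180, 180, 180, 180].

INTERFACE

Orientations are given as a 3x3 rotation matrix whose columns are the frame's x, y, z axes.
In Python, from rig import observe, cams, ticket gives the robot as it stands.
- The arm moves only by the tool move_arm, never from a script. Its arguments are lists of equal length, an entry for each row: "jaw": the finger opening in cm, from 0 to 8.54; "dp": the shift along the tool's x, y, z in cm, a list of three; "turn": the turn, a rotation vector about the tool's x, y, z in rad, a list of three. In form: {"jaw": [jaw, ...], "dp": [[tx, ty, tz], ...], "turn": [[wx, wy, wz], ...]}. A call has 1 to 12 rows; each row shifts and turns the commanded pose from where the row before left it, along the tool's axes as they then stand; what a row does not reach is not made up. A row lasts 1/12 s, in which the tool goes at most 41.7 mm and 7.16 degrees, less where a joint would pass 70% of its speed; a pose out of reach is approached as far as the arm can. A call is refused whole if a number of a shift passes 4.17 or a number of a turn 0.125, either way. A call with a gripper value outside its range is refused whole. The fingers move at their own pace and stop on an object; "force" is the grip in N (left out, the last holds). Time passes only in rows, so rows that do not move let the fingers close. It gives the time, the measured TCP pose, the force, the opening and the grip force at its end, in the units of the state.
- observe(): the state, without advancing time (a new reading comes with each control period).
- cams.get_image(name): name is "scene" or "top" or "wrist"; returns (picture, depth): 384x512x3 uint8, red, green, blue; 384x512 float32, m along the optical axis (not along the pixel's ray), 0 where there is no reading.
- cams.calibration(name): a dict with "vertical_fov" (degrees; the focal length in pixels is half the picture's height over the tangent of half this angle, whatever the lens; pixels are square), "cx", "cy" (the principal point, pixels), "view" (4x4, takes a point from world to camera coordinates); the wrist camera has in their place "tool_from_camera" (4x4, takes a point from camera to tool coordinates, whose origin is the TCP and whose axes are the flange's). Camera axes: x right, y up, looking along -z (the intrinsics and any distortion apply to the point x, -y, -z); pixel columns grow to the right and rows downward; lengths in m; the calibration is good to about 2 mm. The wrist camera is an equidistant fisheye: a pixel r from the principal point sees the ray r / f radians off the axis. A picture is of the moment at which its call begins: read the wrist's pose just before it. calibration takes no time and is no camera call.
- ticket.close_job(): hands the job in; it is judged then, once.
Trained networks look in the newest picture that a camera, given by its name, has taken for a name from the list of things; names that differ only in an ending like _2 or _b are one class to them, and where a whole thing is asked for, a point or a joint stands for the part that bears it (a point fixed in the world has none). Each returns a list of dicts, best first, with "p" (0 to 1); they miss things now and then, are a little off and sometimes report something else, mostly with a low value. They report only what shows in the picture. A call takes as long as a camera call. They do not tell look-alikes from the thing itself.
- cams.spot_in(camera, query): "box" ([centre column, centre row, width, height] as shares, 0 to 1, of the picture: columns of its width, rows of its height, round what is visible of it).
- cams.outline_of(camera, query): "mask" (384x512 bool, what is visible of it) and "box" ([centre column, centre row, width, height] as shares, 0 to 1, of the picture: columns of its width, rows of its height, round what is visible of it).
- cams.mark_of(camera, query): "location" ([column, row] as shares, 0 to 1, of the picture: columns of its width, rows of its height: a listed point, or the origin of a listed thing).
The state is a dict: "time_s": time; "q": joint angles; "qvel": joint speeds; "joint_efforts": joint torques, N m; "position": TCP position; "tool_rot": TCP orientation; "ft_force": force on the tool from outside, world axes, zero at the start; "wrist_torque": the same for the moment, N m; "grip_width": finger opening in m; "gripper_force": force on a finger pad.
Only numpy, scipy, OpenCV 4.12 (cv2) and the standard library are available. Lean on these libraries where they do the work, as an engineer would, in place of code of your own. Each camera call takes 0.05 s, during which the arm holds its last target. There are 200 camera calls.

TASK

Get the bench fume cabinet ready for use: first start its extractor by pressing the green button, then push the clear sash up with the fingertips from beneath its blue lip, smoothly, until the lip is level with the yellow arrow on the post, and leave it standing there. Touch the lip only by pushing, never pinch it, and leave the red stop button and everything else on the bench and in the cabinet where it is.

Things in the scene. Friction and masses are not known exactly. Their poses are not given: they have to be found in the camera images.
- cabinet: Bench fume cabinet, fixed: 460 mm wide, 280 deep, 530 tall; clear walls and roof, fan box on top. Origin at the centre of its underside; front looks along its own -x, towards the robot; its y runs along the sash. Two posts 30 mm wide at y = -215 and +215 mm, front faces at x = -150 mm, guide the sash. Grey plinth 30 mm high, front face at x = -140 mm.
- sash (a joint): Height of the sliding sash above its lowest position, m: 0 to 0.18, growing upward; it starts 0 to 0.05. The lip's underside is 105 mm above the bench at 0. The sash travels straight up and down between the posts. It is counterweighted: it stays where it is left, and moves under roughly 2 to 5 N up or down. Of its lip, sash_c3 is the lower 8 mm and sash_c4 the upper 6 mm.
- lip_front (a point): Middle of the front edge of the blue lip, half-way up its thickness. The lip is a level ledge along the foot of the sash: 380 mm long (190 mm each way from this point along the cabinet's y), 14 mm thick (underside 7 mm below this point), 37 mm deep from this edge back to the sash's flat rail and pane. Beneath and in front it is open down to the plinth. Axes as the cabinet's.
- arrow_tip (a point): Tip of the yellow arrow clipped round the cabinet's left (+y) post: 22 mm high, standing 24 mm proud of the post's front and 24 mm out to its side, pointing sideways (cabinet -y) at the lip's end. Its height is where point lip_front (half-way up the lip's thickness) should come. Axes as the cabinet's.
- switch: Extractor switch station, fixed to the bench: grey box 85 x 136 mm, 58 mm tall, with two round push buttons on its top, 68 mm apart along its y: green start at +y, red stop at -y. Origin at the centre of its underside.
- fan_start (a joint): Travel of the green start button, m: 0 out, 0.006 fully pressed (straight down). It springs back; it begins to move at about 1.5 N and is fully down at 5 N. It counts as pressed from 0.004 on.
- fan_start_top (a point): Centre of the green start button's top face, 28 mm across, 80 mm above the bench when out, standing 10 mm above its black collar (44 mm across).
- fan_stop (a joint): Travel of the red stop button, same make. Not to be pressed.
- fan_stop_top (a point): Centre of the red stop button's top face.
- beaker: clear glass beaker, 68 mm across, 85 mm tall, standing inside the cabinet. A bystander; origin at the centre of its underside
- crock: white lidded stoneware pickle crock, 136 mm across, 130 mm tall, inside the cabinet. A bystander; origin at the centre of its underside
- charcoal: black charcoal soldering block, 65 x 100 x 32 mm, lying on the bench. A bystander; origin at the centre of its underside
- mandrel: upright steel ring mandrel, 68 mm foot, 202 mm tall. A bystander; origin at the centre of its underside
- flux_jar: glass jar with white lid, 52 mm across, 62 mm tall. A bystander; origin at the centre of its underside
- pliers: red-handled pliers, 160 mm long, 16 mm high, lying on the bench. A bystander; origin on the bench near the pivot
Not all that is in view belongs to the job. Several things have the shape of the switch; the one meant has the colours described above.

How it is judged:
By the outcome, as a careful person would: the job done as asked, in the order asked, and still so for the second after the job is handed in, with the robot touching nothing.
It also fails if it takes over 64 s, if anything falls off the work surface, if the arm or the gripper's body presses on something with over 40 N, if the wrist force passes 120 N, or if a joint passes its speed limit or range.

## Working session

There is one attempt and no reset: what is moved stays moved. The work goes in short steps, Python scripts to look and compute and a tool call to move; the robot and the scene stay as the last step left them, time stands still between calls to the robot, and variables do not carry over. Pictures are saved under pics/ and viewed, at most 10 in all, crops included, and the job is handed in when it is done.

Besides the shell and the picture viewer there is one more tool, called as name(argument=value, ...), one argument or row to a line, values as JSON. move_arm: Moves the arm, as the interface text tells. Its arguments: {"type":"object","properties":{"jaw":{"type":"array","items":{"type":"number"}},"dp":{"type":"array","items":{"type":"array","items":{"type":"number"}}},"turn":{"type":"array","items":{"type":"array","items":{"type":"number"}}},"force":{"type":"number"}},"required":["jaw","dp","turn"]}

```bash
mkdir -p pics; cat > h.py <<'E'
import numpy as np, cv2
from rig import observe, cams, ticket
def shot(n):
    im,d=cams.get_image(n); return im,d
def save(im,name): cv2.imwrite('pics/'+name,cv2.cvtColor(im,cv2.COLOR_RGB2BGR))
def intr(n):
    c=cams.calibration(n); f=192/np.tan(np.radians(c['vertical_fov'])/2); return c,f
def px2w(n,u,v,depth):
    c,f=intr(n); p=np.array([(u-c['cx'])/f*depth,-(v-c['cy'])/f*depth,-depth,1])
    return (np.linalg.inv(np.array(c['view']))@p)[:3]
def ray(n,u,v):
    o=(np.linalg.inv(np.array(intr(n)[0]['view'])))[:3,3]; d=px2w(n,u,v,1.)-o; return o,d
def onz(n,u,v,z):
    o,d=ray(n,u,v); return o+d*(z-o[2])/d[2]
def w2px(n,P):
    c,f=intr(n); p=np.array(c['view'])@np.append(P,1); return np.array([c['cx']+f*p[0]/-p[2], c['cy']-f*p[1]/-p[2]])
E
python3 - <<'E'
from h import *
np.set_printoptions(precision=4,suppress=True)
out=[]
for n in('scene','top'):
    im,d=shot(n); out.append(im); np.save(n+'_d.npy',d); np.save(n+'_im.npy',im)
    c=cams.calibration(n); print(n,{k:v for k,v in c.items() if k!='view'},np.linalg.inv(np.array(c['view']))[:3])
    for q in('lip_front','arrow_tip','fan_start_top','fan_stop_top','switch','cabinet','beaker','crock','charcoal','mandrel','flux_jar','pliers'):
        r=cams.mark_of(n,q)
        for k in r[:3]:
            if k['p']<.2: continue
            u,v=np.array(k['location'])*[512,384]; dd=d[int(min(v,383)),int(min(u,511))]
            print(q,round(k['p'],2),(round(u),round(v)),px2w(n,u,v,dd) if dd>0 else None)
save(out[0],'a.png'); save(out[1],'b.png'); print(cams.calibration('wrist'))
E
```

```text
scene {'vertical_fov': 47.21912943216912, 'cx': 257.5609315204302, 'cy': 188.73376180262798} [[-0.9324 -0.3441  0.1109  0.7023]
 [ 0.3614 -0.8782  0.3134  0.3584]
 [-0.0105  0.3323  0.9431  1.3446]]
lip_front 0.64 (283, 165) [ 0.4456 -0.1154  0.0528]
arrow_tip 0.85 (277, 242) [0.5971 0.1752 0.4001]
fan_start_top 0.64 (270, 115) [ 0.4249 -0.2809  0.0826]
fan_start_top 0.29 (285, 167) [ 0.4398 -0.1124  0.0365]
fan_stop_top 0.69 (310, 219) [0.4303 0.0689 0.0146]
fan_stop_top 0.59 (268, 96) [ 0.4007 -0.3648  0.0586]
fan_stop_top 0.49 (200, 84) [ 0.5987 -0.4752  0.0828]
switch 0.91 (269, 115) [ 0.4273 -0.2876  0.0725]
charcoal 0.63 (327, 256) [0.4324 0.1978 0.0327]
mandrel 0.57 (349, 308) [0.4336 0.3583 0.0281]
flux_jar 0.8 (286, 167) [ 0.44   -0.1089  0.0474]
flux_jar 0.6 (351, 305) [0.4322 0.3533 0.0576]
pliers 0.81 (306, 220) [0.4434 0.0692 0.0151]
top {'vertical_fov': 48.54808565276517, 'cx': 250.19714784154954, 'cy': 195.81122980409995} [[-0.0065  0.9899 -0.1418  0.4031]
 [-0.9997 -0.0033  0.023  -0.0134]
 [ 0.0223  0.1419  0.9896  1.5338]]
lip_front 0.85 (252, 216) [ 0.5504 -0.0551 
[... 257 characters left out ...]
6 -0.4828  0.0784]
fan_stop_top 0.45 (337, 250) [ 0.4224 -0.3401  0.0843]
switch 0.8 (327, 253) [ 0.414  -0.312   0.0551]
switch 0.68 (359, 204) [ 0.5826 -0.4286  0.0648]
charcoal 0.91 (180, 249) [0.433  0.1972 0.0307]
charcoal 0.51 (218, 246) [0.4404 0.0679 0.009 ]
mandrel 0.64 (136, 251) [0.4256 0.3384 0.083 ]
flux_jar 0.51 (276, 249) [ 0.4277 -0.134   0.0573]
pliers 0.88 (215, 250) [0.4262 0.0758 0.0186]
{'vertical_fov': 65.70646984690485, 'cx': 253.32978156270676, 'cy': 189.32265480348207, 'tool_from_camera': array([[-0.0007,  0.9499,  0.3127,  0.0809],
       [ 1.    ,  0.0006,  0.0002,  0.0002],
       [ 0.    ,  0.3127, -0.9499, -0.1416],
       [ 0.    ,  0.    ,  0.    ,  1.    ]])}
```

```bash
python3 - <<'E'
import numpy as np,cv2
a=cv2.imread('pics/a.png');b=cv2.imread('pics/b.png')
cv2.imwrite('pics/a2.png',cv2.resize(a,(800,600),interpolation=cv2.INTER_CUBIC))
cv2.imwrite('pics/b2.png',cv2.resize(b[150:300,110:410],(800,400),interpolation=cv2.INTER_CUBIC))
E
```

```text
(no output)
```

View pics/a2.png

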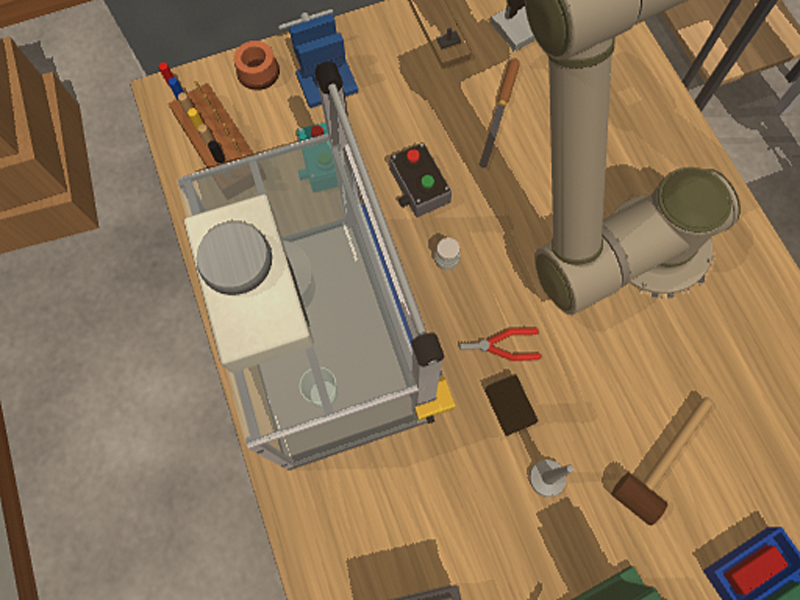

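View pics/b2.png

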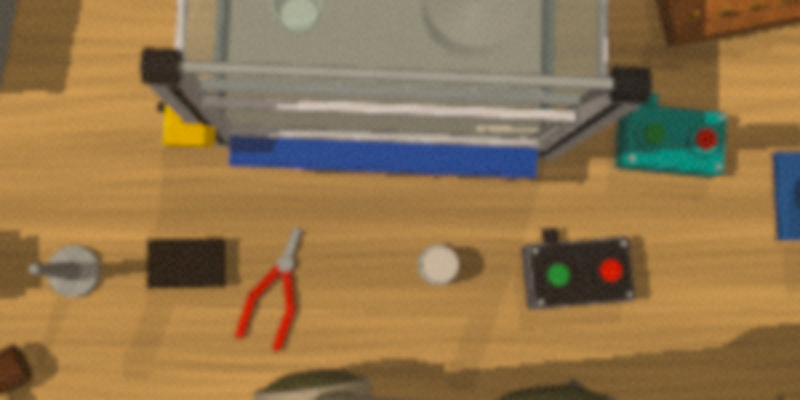

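The scene view shows two switch stations. The dark grey box has its green button at scene px (273,116) and red at (265,99). The teal look-alike sits behind the cabinet's right end, at about scene px (203,95). In the top view, grey's green is at (319,253) and red at (339,251); teal's are at (355,200) and (375,202). The task says grey box, so I choose the near one. The blue lip runs along the cabinet front, and the yellow arrow is on the left (+y) post.

```bash
python3 - <<'E'
from h import *
np.set_printoptions(precision=4,suppress=True)
for n in('scene','top'):
    im=np.load(n+'_im.npy');d=np.load(n+'_d.npy');h=cv2.cvtColor(im,cv2.COLOR_RGB2HSV).astype(int)
    H,S,V=h[...,0],h[...,1],h[...,2]
    for nm,m in(('green',(H>50)&(H<75)&(S>110)),('red',((H<6)|(H>174))&(S>170)&(V>120)),('yel',(H>20)&(H<32)&(S>200)&(V>120)),('blue',(H>105)&(H<130)&(S>140))):
        k,l,st,ce=cv2.connectedComponentsWithStats(m.astype(np.uint8))
        for i in range(1,k):
            if st[i,4]<25: continue
            vs,us=np.where(l==i); P=np.array([px2w(n,u,v,d[v,u]) for u,v in zip(us,vs) if d[v,u]>0])
            if len(P)==0: continue
            print(n,nm,st[i],ce[i],'med',np.median(P,0),'lo',np.percentile(P,3,axis=0),'hi',np.percentile(P,97,axis=0), 'onz.08',onz(n,*ce[i],.08) if nm in('green','red') else '')
b=np.load('scene_im.npy')[80:145,185:305]
t=np.load('top_im.npy')[185:275,170:400]
c=np.vstack([cv2.resize(b,(552,299),interpolation=cv2.INTER_CUBIC),cv2.resize(t,(552,216),interpolation=cv2.INTER_CUBIC)])
save(c,'c.png')
E
```

```text
scene green [270 112   8   8  54] [273.2593 115.5926] med [ 0.4158 -0.2769  0.0807] lo [ 0.4043 -0.2896  0.0749] hi [ 0.4264 -0.2669  0.0853] onz.08 [ 0.4154 -0.2777  0.08  ]
scene red [102  40   8  11  45] [105.1778  44.3556] med [ 0.8424 -0.667   0.1771] lo [ 0.8356 -0.6784  0.1527] hi [ 0.8509 -0.6615  0.1848] onz.08 [ 0.8538 -0.7495  0.08  ]
scene red [199  81   8   5  31] [202.4194  83.0645] med [ 0.5901 -0.4757  0.0818] lo [ 0.5789 -0.486   0.078 ] hi [ 0.6008 -0.4692  0.0855] onz.08 [ 0.5899 -0.478   0.08  ]
scene red [261  96   7   8  49] [264.0612  99.3061] med [ 0.4214 -0.3439  0.0795] lo [ 0.411  -0.3563  0.072 ] hi [ 0.4312 -0.3351  0.0868] onz.08 [ 0.4211 -0.3447  0.08  ]
scene red [312 210  34  21 261] [328.3218 220.1916] med [0.3782 0.0872 0.0136] lo [0.3261 0.0639 0.0075] hi [0.4224 0.1332 0.0189] onz.08 [0.3937 0.1073 0.08  ]
scene red [469 350  35  30 503] [485.8708 364.493 ] med [0.1511 0.6305 0.042 ] lo [0.1053 0.6109 0.0368] hi [0.1959 0.6501 0.0469] onz.08 [0.1671 0.6224 0.08  ]
scene blue [185   9  36  26 377] [200.8435  21.7533] med [ 0.5253 -0.6832  0.1428] l
[... 638 characters left out ...]
017 0.3184] onz.08 
scene blue [457 338  55  46 783] [490.4087 362.9553] med [0.1231 0.6381 0.0321] lo [0.0773 0.5855 0.0033] hi [0.2232 0.6747 0.0532] onz.08 
top green [351 196   9   8  50] [354.86 199.7 ] med [ 0.5964 -0.4098  0.0778] lo [ 0.5854 -0.4216  0.0694] hi [ 0.6089 -0.3996  0.0848] onz.08 [ 0.5966 -0.4098  0.08  ]Traceback (most recent call last):
  File "<stdin>", line 10, in <module>
  File "h.py", line 9, in px2w
    c,f=intr(n); p=np.array([(u-c['cx'])/f*depth,-(v-c['cy'])/f*depth,-depth,1])
        ~~~~^^^
  File "h.py", line 7, in intr
    c=cams.calibration(n); f=192/np.tan(np.radians(c['vertical_fov'])/2); return c,f
ValueError: time passes only in moves, steps and waits
```

```bash
sed -i 's/^def intr/import functools\n@functools.lru_cache(None)\ndef intr/' h.py
python3 - <<'E'
from h import *
np.set_printoptions(precision=4,suppress=True)
n='top'
if 1:
    im=np.load(n+'_im.npy');d=np.load(n+'_d.npy');h=cv2.cvtColor(im,cv2.COLOR_RGB2HSV).astype(int)
    H,S,V=h[...,0],h[...,1],h[...,2]
    for nm,m in(('green',(H>50)&(H<75)&(S>110)),('red',((H<6)|(H>174))&(S>170)&(V>120)),('yel',(H>20)&(H<32)&(S>200)&(V>120)),('blue',(H>105)&(H<130)&(S>140))):
        k,l,st,ce=cv2.connectedComponentsWithStats(m.astype(np.uint8))
        for i in range(1,k):
            if st[i,4]<20: continue
            vs,us=np.where(l==i); P=np.array([px2w(n,u,v,d[v,u]) for u,v in zip(us,vs) if d[v,u]>0])
            if len(P)==0: continue
            print(n,nm,st[i],ce[i],'med',np.median(P,0),'lo',np.percentile(P,3,axis=0),'hi',np.percentile(P,97,axis=0))
            if nm=='blue' and st[i,2]>80:
                for a,b in((0,.2),(.4,.6),(.8,1)):
                    s=P[(P[:,1]>np.quantile(P[:,1],a))&(P[:,1]<=np.quantile(P[:,1],b))]; print('  ',s.mean(0),np.percentile(s,3,axis=0),np.percentile(s,97,axis=0))
print('green',onz(n,319.3,252.8,.08),'red',onz(n,338.9,251,.08))
im=np.load('scene_im.npy');d=np.load('scene_d.npy');h=cv2.cvtColor(im,cv2.COLOR_RGB2HSV).astype(int)
m=(h[...,0]>20)&(h[...,0]<32)&(h[...,1]>190)&(h[...,2]>100); m[:235]=0;m[275:]=0;m[:,:255]=0;m[:,300:]=0
P=np.array([px2w('scene',u,v,d[v,u]) for v,u in zip(*np.where(m)) if d[v,u]>0]); print('arrow scene',len(P),np.median(P,0),np.percentile(P,3,axis=0),np.percentile(P,97,axis=0))
b=im[80:145,185:305]
t=np.load('top_im.npy')[185:275,170:400]
c=np.vstack([cv2.resize(b,(552,299),interpolation=cv2.INTER_CUBIC),cv2.resize(t,(552,216),interpolation=cv2.INTER_CUBIC)])
save(c,'c.png'); print(observe()['time_s'],observe()['tool_rot'],observe()['position'])
E
```

```text
top green [351 196   9   8  50] [354.86 199.7 ] med [ 0.5964 -0.4098  0.0778] lo [ 0.5854 -0.4216  0.0694] hi [ 0.6089 -0.3996  0.0848]
top green [  3 233  49  35 786] [ 23.6972 251.5776] med [0.4218 0.6443 0.2406] lo [0.3867 0.5691 0.0221] hi [0.4802 0.6912 0.2458]
top green [315 249   9   9  63] [319.0635 252.6984] med [ 0.4144 -0.2798  0.0791] lo [ 0.4036 -0.2931  0.0697] hi [ 0.4279 -0.2676  0.0842]
top green [ 22 323  13  29 230] [ 27.6261 336.7652] med [0.1431 0.6997 0.0413] lo [0.1002 0.68   0.0355] hi [0.1845 0.7186 0.0476]
top red [431 121  10   7  33] [435.9394 124.0303] med [ 0.8401 -0.6693  0.1722] lo [ 0.834  -0.679   0.1395] hi [ 0.8464 -0.6654  0.1807]
top red [  3 187  18   7  70] [ 12.5    189.7857] med [0.6217 0.721  0.1601] lo [0.6121 0.6999 0.1556] hi [0.6314 0.7477 0.1648]
top red [  9 198  11   9  59] [ 14.4407 202.0169] med [0.5825 0.7123 0.1595] lo [0.5719 0.6996 0.1536] hi [0.5924 0.7279 0.1636]
top red [372 199   6   6  27] [374.7407 201.5185] med [ 0.591  -0.4794  0.0796] lo [ 0.5813 -0.4861  0.0755] hi [ 0.5992 -0.4713  0.0849]
top red [335 247   8   9  58
[... 980 characters left out ...]
2  0.1465]
   [ 0.5602 -0.0689  0.1408] [ 0.5459 -0.101   0.1328] [ 0.5754 -0.0381  0.1466]
   [0.5643 0.0742 0.1411] [0.5527 0.0374 0.1349] [0.5791 0.1258 0.1468]
top blue [ 401  207   49   32 1035] [423.0589 222.286 ] med [ 0.5163 -0.6339  0.0938] lo [ 0.4692 -0.696   0.0134] hi [ 0.5665 -0.5952  0.1451]
top blue [   0  311   64   54 1079] [ 30.0167 338.2345] med [0.1308 0.7072 0.0306] lo [0.0623 0.5871 0.0016] hi [0.2171 0.7956 0.0538]
green [ 0.415  -0.2807  0.08  ] red [ 0.4207 -0.3478  0.08  ]
arrow scene 54 [0.5678 0.1806 0.2463] [0.5631 0.1487 0.2329] [0.6234 0.1989 0.2503]
1.3 [[ 0.9445  0.3286  0.    ]
 [ 0.3286 -0.9445 -0.    ]
 [ 0.      0.     -1.    ]] [ 0.1807 -0.5194  0.2313]
```

View pics/c.png

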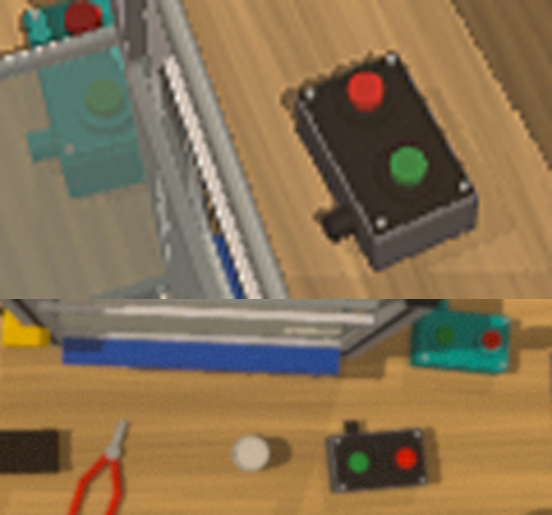

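The close crop confirms it: the near box is grey, with green at about (0.415, -0.280) on its +y side and red at (0.421, -0.347), 68 mm apart as given. The other box is teal. The lip's top is at z≈0.141, so lip_front is at ≈0.134. The arrow's top is at ≈0.246, putting its tip at ≈0.235. I'll shut the jaw and go above green.

move_arm(
  jaw=[0,0,0,0,0,0,0,0,0,0,0],
  dp=[
    [3.33,-1.66,0],
    [3.33,-1.66,0],
    [3.33,-1.66,0],
    [3.33,-1.66,0],
    [3.33,-1.66,0],
    [3.33,-1.66,0],
    [3.33,-1.66,0],
    [3.33,-1.66,0],
    [3.33,-1.66,0],
    [0,0,4],
    [0,0,4],
  ],
  turn=[
    [0,0,0],
    [0,0,0],
    [0,0,0],
    [0,0,0],
    [0,0,0],
    [0,0,0],
    [0,0,0],
    [0,0,0],
    [0,0,0],
    [0,0,0],
    [0,0,0],
  ],
)

```text
time_s: 2.22
position: [0.4167, -0.279, 0.152]
tool_rot: [[0.943, 0.332, 0.004], [0.332, -0.943, -0.004], [0.003, 0.006, -1.0]]
ft_force: [1.1, -1.1, -0.9]
grip_width: -0.0001
gripper_force: 0.0
```

move_arm(
  jaw=[0,0,0,0,0,0,0,0],
  dp=[
    [0,0,3],
    [0,0,2],
    [0,0,1],
    [0,0,0.5],
    [0,0,0.5],
    [0,0,0.3],
    [0,0,0.2],
    [0,0,0],
  ],
  turn=[
    [0,0,0],
    [0,0,0],
    [0,0,0],
    [0,0,0],
    [0,0,0],
    [0,0,0],
    [0,0,0],
    [0,0,0],
  ],
)

```text
time_s: 2.88
position: [0.4149, -0.2801, 0.0768]
tool_rot: [[0.944, 0.329, 0.001], [0.329, -0.944, -0.001], [0.0, 0.001, -1.0]]
ft_force: [-0.7, 0.2, 3.1]
grip_width: 0.0005
gripper_force: 1.6
```

```bash
python3 - <<'E'
from h import *
s=observe(); print(s['q'],s['position'],s['ft_force'])
E
```

```text
[-4.75992125e+01  2.70596421e+01  9.51415360e+01 -3.73943721e-04
  5.77366402e+01  2.32186866e+01] [ 0.41486557 -0.2800738   0.0768098 ] [-0.68273055  0.15354036  3.05993386]
```

move_arm(
  jaw=[0,0,0,0,0],
  dp=[
    [0,0,0.2],
    [0,0,0.1],
    [0,0,0.05],
    [0,0,0],
    [0,0,0],
  ],
  turn=[
    [0,0,0],
    [0,0,0],
    [0,0,0],
    [0,0,0],
    [0,0,0],
  ],
)

```text
time_s: 3.3
position: [0.4149, -0.2801, 0.0739]
tool_rot: [[0.944, 0.329, 0.001], [0.329, -0.944, -0.001], [0.001, 0.002, -1.0]]
ft_force: [-3.2, 2.9, 11.8]
grip_width: 0.0004
gripper_force: 6.0
```

The force reached 11.8 N at z = 0.074, past the 5 N full stop, so the green button is fully pressed. Retracting.

move_arm(
  jaw=[0,0,0,0,0,0,0],
  dp=[
    [0,0,-1],
    [0,0,-4],
    [0,0,-4],
    [0,0,-4],
    [0,0,-4],
    [0,0,-4],
    [0,0,0],
  ],
  turn=[
    [0,0,0],
    [0,0,0],
    [0,0,0],
    [0,0,0],
    [0,0,0],
    [0,0,0],
    [0,0,0],
  ],
)

```text
time_s: 3.88
position: [0.4162, -0.2814, 0.2904]
tool_rot: [[0.944, 0.329, 0.01], [0.329, -0.944, -0.01], [0.006, 0.013, -1.0]]
ft_force: [0.1, -0.6, -0.1]
grip_width: 0.0002
gripper_force: 0.0
```

```bash
python3 - <<'E'
from h import *
np.set_printoptions(precision=4,suppress=True)
s=observe(); print(np.array(s['q']),np.array(s['position']),np.array(s['tool_rot']))
E
```

```text
[-47.5871  14.4237  75.4725   0.0008  89.2898  23.2196] [ 0.4162 -0.2814  0.2904] [[ 0.9444  0.3287  0.0096]
 [ 0.3288 -0.9443 -0.0105]
 [ 0.0056  0.0131 -0.9999]]
```

move_arm(
  jaw=[0,0,0,0,0],
  dp=[
    [0,0,0],
    [0,0,0],
    [0,0,0],
    [0,0,0],
    [0,0,0],
  ],
  turn=[
    [0.047,0.11,0],
    [0.047,0.11,0],
    [0.047,0.11,0],
    [0.047,0.11,0],
    [0,0,0],
  ],
)

```text
time_s: 4.3
position: [0.4134, -0.2813, 0.2814]
tool_rot: [[0.868, 0.358, 0.344], [0.253, -0.915, 0.313], [0.426, -0.185, -0.885]]
ft_force: [0.4, -0.9, -0.3]
grip_width: 0.0001
gripper_force: 0.0
```

```bash
cat > kin.py <<'E'
import numpy as np
from scipy.optimize import least_squares
from scipy.spatial.transform import Rotation as R
def rz(a): return R.from_euler('z',a,degrees=True).as_matrix()
def ry(a): return R.from_euler('y',a,degrees=True).as_matrix()
# p: d1,a2,a3(perp),d4(along),e lateral at forearm,e6 perp offset after j5, L, s4 sign, 
def fk(q,p,s4=1,s6=1,o6=0):
    d1,a2,a3,d4,e,e6,L=p
    A=rz(q[0]); x=np.array([0,0,d1])
    A=A@ry(q[1]); x=x+A@[0,e,a2]
    A=A@ry(q[2]); x=x+A@[a3,0,d4]
    A=A@rz(s4*q[3])@ry(q[4]); x=x+A@[e6,0,L]
    A=A@rz(s6*q[5]+o6)
    return x,A
E
cat > data.py <<'E'
import numpy as np
D=[([-83.153,21.807,74.336,0,83.858,-12.336],[.1807,-.5194,.2313],[[.9445,.3286,0],[.3286,-.9445,0],[0,0,-1]]),
([-47.5992,27.0596,95.1415,0,57.7366,23.2187],[.41487,-.28007,.07681],[[.944,.329,.001],[.329,-.944,-.001],[0,.001,-1]]),
([-47.5871,14.4237,75.4725,.0008,89.2898,23.2196],[.4162,-.2814,.2904],[[.9444,.3287,.0096],[.3288,-.9443,-.0105],[.0056,.0131,-.9999]])]
E
python3 - <<'E'
from kin import *; from data import D; from rig import observe
np.set_printoptions(precision=4,suppress=True)
s=observe(); q=np.array(s['q']); D.append((q,np.array(s['position']),np.array(s['tool_rot']))); print(repr(D[-1]))
for s4 in(1,-1):
  for s6 in(1,-1):
    for o6 in(0,90,180,270):
      f=lambda p:np.concatenate([np.r_[(fk(q,p,s4,s6,o6)[0]-x)*5,(fk(q,p,s4,s6,o6)[1]-A).ravel()] for q,x,A in D])
      r=least_squares(f,[.364,.39,.1,.426,.118,0,.3]); 
      if r.cost<.05: print(s4,s6,o6,r.cost,r.x,np.abs(r.fun).max())
E
```

```text
(array([-62.0682,  14.506 ,  81.7692,  26.7645,  91.0507,   7.7939]), array([ 0.4134, -0.2813,  0.2814]), array([[ 0.8684,  0.3575,  0.3436],
       [ 0.253 , -0.9154,  0.3132],
       [ 0.4265, -0.1851, -0.8854]]))
1 1 90 6.031970612905466e-07 [ 0.1304  0.5368  0.1029  0.3508  0.1175 -0.0001  0.2575] 0.00047890951884344
```

```bash
cat >> kin.py <<'E'
P=[.1304,.5368,.1029,.3508,.1175,-.0001,.2575]
LO=np.array([-178.18,-50.72,12.68,-81.47,9.98,-165.26]);HI=np.array([178.18,133.34,142.11,261.47,163.14,165.26])
def F(q): return fk(q,P,1,1,90)
def ik(x,A,q0):
    f=lambda q:np.r_[(F(q)[0]-x)*5,R.from_matrix(F(q)[1].T@A).as_rotvec()]
    r=least_squares(f,np.clip(q0,LO+.01,HI-.01),bounds=(LO,HI),x_scale=30); return r.x,r.cost
def toolR(pitch,yaw,roll):
    # pitch up from horizontal, yaw of approach, roll about the tool axis (0: tool x up)
    z=rz(yaw)@ry(-pitch)@[1,0,0]; up=rz(yaw)@ry(-pitch)@[0,0,1]
    return np.column_stack([up,np.cross(z,up),z])@rz(roll)
def joints(q):  # shoulder side elbow, wrist points
    d1,a2,a3,d4,e,e6,L=P; A=rz(q[0])@ry(q[1]); el=np.array([0,0,d1])+A@[0,e,a2]; w=el+A@ry(q[2])@[a3,0,d4]; return el,w
E
python3 - <<'E'
from kin import *
np.set_printoptions(precision=1,suppress=True)
rng=np.random.default_rng(0)
for pitch in(0,10,-20):
  for roll in(0,180,90,-90):
    sols=[]
    for k in range(40):
        q,c=ik(np.array([.566,-.04,.11]),toolR(pitch,-2,roll),rng.uniform(LO,HI))
        if c<1e-8 and not any(np.abs(q-s).max()<2 for s in sols): sols.append(q)
    for q in sols:
        el,w=joints(q); q2,c2=ik(np.array([.566,-.04,.25]),toolR(pitch,-2,roll),q)
        print(pitch,roll,q,'el',el*100,'w',w*100,'| z.25',q2,c2<1e-8)
E
```

```text
0 0 [-28.   54.2 133.4 153.8  96.8 -93.4] el [ 44.  -10.1  44.4] w [30.9 -3.1 11. ] | z.25 [-28.   26.2 129.6 151.9  68.3 -78.8] True
0 180 [-28.   54.2 133.4 153.8  96.8  86.6] el [ 44.  -10.1  44.4] w [30.9 -3.1 11. ] | z.25 [-28.   26.2 129.6 151.9  68.3 101.2] True
0 90 [-28.   54.2 133.4 153.8  96.8  -3.4] el [ 44.  -10.1  44.4] w [30.9 -3.1 11. ] | z.25 [-28.   26.2 129.6 151.9  68.3  11.2] True
10 0 [-27.7  62.1 131.6 152.6 112.3 -96.4] el [ 47.5 -11.6  38.2] w [31.3 -3.1  6.5] | z.25 [-27.7  34.9 131.2 154.7  87.5 -84. ] True
10 180 [-27.7  62.1 131.6 152.6 112.3  83.6] el [ 47.5 -11.6  38.2] w [31.3 -3.1  6.5] | z.25 [-27.7  34.9 131.2 154.7  87.5  96. ] True
10 90 [-27.7  62.1 131.6 152.6 112.3  -6.4] el [ 47.5 -11.6  38.2] w [31.3 -3.1  6.5] | z.25 [-27.7  34.9 131.2 154.7  87.5   6. ] True
-20 0 [-26.7  36.2 129.5 152.1  57.2 -83. ] el [33.6 -3.8 56.4] w [32.4 -3.2 19.8] | z.25 [-26.7  12.8 120.5 130.7  31.2 -54.1] True
-20 180 [-26.7  36.2 129.5 152.1  57.2  97. ] el [33.6 -3.8 56.4] w [32.4 -3.2 19.8] | z.25 [-26.7  12.8 120.5 130.7  31.2 125.9] True
-20 90 [-26.7  36.2 129.5 152.1  57.2   7. ] el [33.6 -3.8 56.4] w [32.4 -3.2 19.8] | z.25 [-26.7  12.8 120.5 130.7  31.2  35.9] True
```

```bash
cat > plan.py <<'E'
from kin import *
from rig import observe
from math import ceil
def plan(q,x0,A0,x1,A1,N=None):
    rv=R.from_matrix(A0.T@A1).as_rotvec(); dx=x1-x0
    n=N or max(ceil(np.linalg.norm(rv)/.12),ceil(np.linalg.norm(dx)/.04),1)
    bad=0;w=[]
    for i in range(1,n+1):
        A=A0@R.from_rotvec(rv*i/n).as_matrix(); x=x0+dx*i/n
        qn,c=ik(x,A,q); bad=max(bad,c); w.append(np.abs(qn-q)/(np.array([136.9,136.9,180,180,180,180])*.7/12)); q=qn
    print('n',n,'maxcost',bad,'speed share',np.max(w,0),'q',q)
    print(' dp per row, tool axes at start (cm):',A0.T@dx*100/n,'in tool axes halfway:',(A0@R.from_rotvec(rv/2).as_matrix()).T@dx*100/n,' turn',rv/n)
    return q
E
python3 - <<'E'
from plan import *
np.set_printoptions(precision=3,suppress=True)
s=observe();q=np.array(s['q']);x=np.array(s['position']);A=np.array(s['tool_rot'])
T=toolR(0,-2,0)
q=plan(q,x,A,x,T); 
x1=np.array([.46,-.04,.28]);q=plan(q,x,T,x1,T); 
x2=np.array([.50,-.04,.10]);q=plan(q,x1,T,x2,T)
print(T)
E
```

```text
n 11 maxcost 1.4797915981398638e-28 speed share [0.341 0.46  0.409 0.679 0.382 0.727] q [-82.176  20.666 126.864  98.312  84.744 -57.912]
 dp per row, tool axes at start (cm): [0. 0. 0.] in tool axes halfway: [0. 0. 0.]  turn [-0.042  0.104  0.006]
n 7 maxcost 0.001055304633439542 speed share [1.233 0.24  0.378 0.94  0.433 0.276] q [-42.874  13.03  142.11  135.577  69.963 -72.875]
 dp per row, tool axes at start (cm): [-0.02  -3.468  0.546] in tool axes halfway: [-0.02  -3.468  0.546]  turn [0. 0. 0.]
n 5 maxcost 0.012277013411124145 speed share [0.325 1.64  0.    0.331 1.271 0.729] q [ -34.665   64.787  142.11   143.151  113.196 -105.752]
 dp per row, tool axes at start (cm): [-3.6   -0.028  0.8  ] in tool axes halfway: [-3.6   -0.028  0.8  ]  turn [0. 0. 0.]
[[ 0.    -0.035  0.999]
 [ 0.    -0.999 -0.035]
 [ 1.     0.     0.   ]]
```

```bash
python3 - <<'E'
from plan import *
np.set_printoptions(precision=1,suppress=True)
q0=np.array([-28,45,130,152,75,-88.])
for yaw in(-2,10,20):
 for p in(-10,-15,-20,-25,-30):
  for y in (-.04,):
   o=[]
   for x in(.49,.51,.53,.566):
    for z in(.10,.22):
     q,c=ik(np.array([x,y,z]),toolR(p,yaw,0),q0); o.append('%s%.0f'%('' if c<1e-7 else 'X',q[2]))
   print(yaw,p,y,o)
E
```

```text
-2 -10 -0.04 ['X142', '140', 'X142', '137', '139', '134', '133', '128']
-2 -15 -0.04 ['X142', '137', '142', '134', '138', '131', '132', '126']
-2 -20 -0.04 ['X142', '134', '140', '131', '136', '128', '130', '123']
-2 -25 -0.04 ['141', '131', '137', '128', '134', '125', '128', '120']
-2 -30 -0.04 ['138', '127', '134', '125', '131', '122', '125', '117']
10 -10 -0.04 ['X142', '138', '140', '134', '137', '131', '130', '126']
10 -15 -0.04 ['X142', '135', '139', '132', '136', '129', '129', '124']
10 -20 -0.04 ['141', '132', '137', '129', '134', '126', '128', '121']
10 -25 -0.04 ['138', '129', '135', '126', '132', '123', '126', '118']
10 -30 -0.04 ['136', '125', '132', '123', '129', '120', '123', '115']
20 -10 -0.04 ['139', '133', '135', '130', '132', '127', '126', '122']
20 -15 -0.04 ['138', '131', '134', '128', '131', '125', '125', '120']
20 -20 -0.04 ['136', '128', '133', '126', '130', '123', '124', '118']
20 -25 -0.04 ['134', '125', '131', '123', '128', '120', '122', '115']
20 -30 -0.04 ['132', '123', '129', '120', '126', '117', '120', '113']
```

```bash
python3 - <<'E'
from plan import *
np.set_printoptions(precision=3,suppress=True)
s=observe();q=np.array(s['q']);x=np.array(s['position']);A=np.array(s['tool_rot'])
T=toolR(-20,8,0)
q=plan(q,x,A,x,T); 
x1=np.array([.50,-.04,.22]);q=plan(q,x,T,x1,T,12); 
x2=np.array([.508,-.04,.10]);q=plan(q,x1,T,x2,T,5)
print(T)
E
```

```text
n 8 maxcost 2.408633110570344e-29 speed share [0.326 0.183 0.379 0.62  0.338 0.629] q [-80.18   12.048 113.048  74.375  77.229 -33.016]
 dp per row, tool axes at start (cm): [0. 0. 0.] in tool axes halfway: [0. 0. 0.]  turn [-0.038  0.099  0.002]
n 12 maxcost 9.59501745467634e-26 speed share [0.575 0.125 0.222 0.52  0.23  0.271] q [-41.52   13.193 131.088 112.469  50.667 -54.962]
 dp per row, tool axes at start (cm): [-0.14  -1.891  1.11 ] in tool axes halfway: [-0.14  -1.891  1.11 ]  turn [0. 0. 0.]
n 5 maxcost 2.0060242130054088e-18 speed share [0.031 0.714 0.189 0.481 0.399 0.75 ] q [-40.317  39.957 138.337 131.203  68.871 -88.634]
 dp per row, tool axes at start (cm): [-2.201  0.022  0.97 ] in tool axes halfway: [-2.201  0.022  0.97 ]  turn [0. 0. 0.]
[[ 0.339  0.139  0.931]
 [ 0.048 -0.99   0.131]
 [ 0.94   0.    -0.342]]
```

move_arm(
  jaw=[0,0,0,0,0,0,0,0,0],
  dp=[
    [0,0,0],
    [0,0,0],
    [0,0,0],
    [0,0,0],
    [0,0,0],
    [0,0,0],
    [0,0,0],
    [0,0,0],
    [0,0,0],
  ],
  turn=[
    [-0.038,0.099,0.002],
    [-0.038,0.099,0.002],
    [-0.038,0.099,0.002],
    [-0.038,0.099,0.002],
    [-0.038,0.099,0.002],
    [-0.038,0.099,0.002],
    [-0.038,0.099,0.002],
    [-0.038,0.099,0.002],
    [0,0,0],
  ],
)

```text
time_s: 5.05
position: [0.4142, -0.2784, 0.2807]
tool_rot: [[0.337, 0.144, 0.93], [0.05, -0.99, 0.135], [0.94, 0.001, -0.341]]
ft_force: [-0.7, 0.1, -0.7]
grip_width: 0.0001
gripper_force: 0.0
```

move_arm(
  jaw=[0,0,0,0,0,0,0,0,0,0,0,0],
  dp=[
    [-0.14,-1.9,1.1],
    [-0.14,-1.9,1.1],
    [-0.14,-1.9,1.1],
    [-0.14,-1.9,1.1],
    [-0.14,-1.9,1.1],
    [-0.14,-1.9,1.1],
    [-0.14,-1.9,1.1],
    [-0.14,-1.9,1.1],
    [-0.14,-1.9,1.1],
    [-0.14,-1.9,1.1],
    [-0.14,-1.9,1.1],
    [-0.14,-1.9,0.9],
  ],
  turn=[
    [0,0,0],
    [0,0,0],
    [0,0,0],
    [0,0,0],
    [0,0,0],
    [0,0,0],
    [0,0,0],
    [0,0,0],
    [0,0,0],
    [0,0,0],
    [0,0,0],
    [0,0,0],
  ],
)

```text
time_s: 6.05
position: [0.498, -0.0359, 0.2217]
tool_rot: [[0.337, 0.15, 0.93], [0.058, -0.989, 0.138], [0.94, 0.008, -0.342]]
ft_force: [0.5, -0.8, 1.1]
grip_width: 0.0
gripper_force: 0.0
```

```bash
cat > wr.py <<'E'
from h import *
def wray(u,v,s,cal):
    f=192/np.tan(np.radians(cal['vertical_fov'])/2); a=np.array([u-cal['cx'],v-cal['cy']]); r=np.linalg.norm(a); th=r/f
    d=np.r_[a/r*np.sin(th),np.cos(th)]; dc=np.array([d[0],-d[1],-d[2]])
    M=np.array(cal['tool_from_camera']); A=np.array(s['tool_rot'])
    return np.array(s['position'])+A@M[:3,3], A@M[:3,:3]@dc, dc
E
python3 - <<'E'
from wr import *
np.set_printoptions(precision=4,suppress=True)
s=observe(); im,d=shot('wrist'); cal=cams.calibration('wrist'); np.save('w_im.npy',im);np.save('w_d.npy',d); save(cv2.resize(im,(768,576)),'w1.png')
print(np.array(s['q']),s['position'],s['time_s'])
h=cv2.cvtColor(im,cv2.COLOR_RGB2HSV).astype(int);H,S,V=h[...,0],h[...,1],h[...,2]
for nm,m in(('yel',(H>20)&(H<32)&(S>190)&(V>100)),('blue',(H>105)&(H<130)&(S>140))):
    k,l,st,ce=cv2.connectedComponentsWithStats(m.astype(np.uint8))
    for i in range(1,k):
        if st[i,4]<40: continue
        P=[]
        for v,u in zip(*np.where(l==i)):
            if d[v,u]>0:
                o,r,dc=wray(u,v,s,cal); P.append(o+r*d[v,u]/-dc[2])
        P=np.array(P); print(nm,st[i],np.median(P,0),np.percentile(P,2,axis=0),np.percentile(P,98,axis=0))
E
```

```text
[-41.4303  12.7374 131.2717 111.9182  50.7869 -55.0168] [ 0.498  -0.0359  0.2217] 6.05
yel [  24  118   53   39 1337] [0.566  0.164  0.2404] [0.5623 0.143  0.226 ] [0.5922 0.1957 0.246 ]
blue [  97  213  143   57 4535] [0.5609 0.0551 0.1403] [ 0.5462 -0.003   0.1308] [0.583  0.1301 0.1417]
blue [ 268  239  206   57 6791] [ 0.5536 -0.1401  0.1403] [ 0.537  -0.2379  0.1311] [ 0.5759 -0.0551  0.1417]
```

View pics/w1.png

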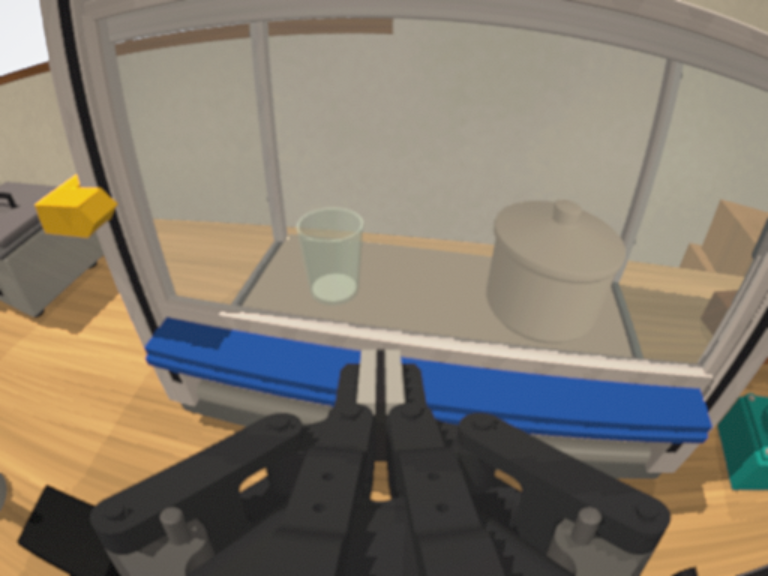

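The wrist view shows the lip at about rows 320-430 in front of the fingers and the arrow at about (75,205). Depth gives the lip's top at 0.141 (mid 0.134) and the arrow spanning 0.225 to 0.246 (tip 0.235). That agrees with the overhead views. I'll descend and slip in under the lip.

move_arm(
  jaw=[0,0,0,0,0,0,0,0],
  dp=[
    [-1.92,0.01,0.91],
    [-1.92,0.01,0.91],
    [-1.92,0.01,0.91],
    [-1.92,0.01,0.91],
    [-1.92,0.01,0.91],
    [-1.92,0.01,0.91],
    [0,0,0],
    [0,0,0],
  ],
  turn=[
    [0,0,0],
    [0,0,0],
    [0,0,0],
    [0,0,0],
    [0,0,0],
    [0,0,0],
    [0,0,0],
    [0,0,0],
  ],
)

```text
time_s: 6.77
position: [0.5097, -0.0365, 0.0938]
tool_rot: [[0.337, 0.149, 0.93], [0.054, -0.989, 0.139], [0.94, 0.003, -0.341]]
ft_force: [-0.0, 0.1, -0.2]
grip_width: 0.0001
gripper_force: 0.0
```

move_arm(
  jaw=[0,0,0,0,0,0,0,0],
  dp=[
    [0.3,0.13,0.85],
    [0.3,0.13,0.85],
    [0.3,0.13,0.85],
    [0.3,0.13,0.85],
    [0.3,0.13,0.85],
    [0.3,0.13,0.85],
    [0,0,0],
    [0,0,0],
  ],
  turn=[
    [0,0,0],
    [0,0,0],
    [0,0,0],
    [0,0,0],
    [0,0,0],
    [0,0,0],
    [0,0,0],
    [0,0,0],
  ],
)

```text
time_s: 7.43
position: [0.5638, -0.0366, 0.0962]
tool_rot: [[0.333, 0.147, 0.931], [0.058, -0.989, 0.136], [0.941, 0.008, -0.338]]
ft_force: [0.2, -0.3, 0.3]
grip_width: 0.0002
gripper_force: 0.0
```

move_arm(
  jaw=[0,0,0,0,0,0,0,0,0],
  dp=[
    [0.19,0,-0.07],
    [0.19,0,-0.07],
    [0.19,0,-0.07],
    [0.19,0,-0.07],
    [0.19,0,-0.07],
    [0.19,0,-0.07],
    [0.19,0,-0.07],
    [0.19,0,-0.07],
    [0,0,0],
  ],
  turn=[
    [0,0,0],
    [0,0,0],
    [0,0,0],
    [0,0,0],
    [0,0,0],
    [0,0,0],
    [0,0,0],
    [0,0,0],
    [0,0,0],
  ],
)

```text
time_s: 8.18
position: [0.5634, -0.0371, 0.1102]
tool_rot: [[0.337, 0.145, 0.93], [0.056, -0.989, 0.134], [0.94, 0.006, -0.342]]
ft_force: [-0.9, -0.9, -2.2]
grip_width: -0.0002
gripper_force: 0.9
```

```bash
cat > look.py <<'E'
from wr import *
import sys
np.set_printoptions(precision=4,suppress=True)
s=observe(); im,d=shot('wrist'); cal=cams.calibration('wrist'); save(cv2.resize(im,(768,576)),sys.argv[1])
print(np.array(s['q']),s['position'],s['ft_force'],s['time_s'])
h=cv2.cvtColor(im,cv2.COLOR_RGB2HSV).astype(int);H,S,V=h[...,0],h[...,1],h[...,2]
for nm,m in(('yel',(H>20)&(H<32)&(S>190)&(V>100)),('blue',(H>105)&(H<130)&(S>140))):
    k,l,st,ce=cv2.connectedComponentsWithStats(m.astype(np.uint8))
    for i in range(1,k):
        if st[i,4]<100: continue
        P=[]
        for v,u in zip(*np.where(l==i)):
            if d[v,u]>0:
                o,r,dc=wray(u,v,s,cal); P.append(o+r*d[v,u]/-dc[2])
        P=np.array(P); print(nm,st[i],np.median(P,0),np.percentile(P,1,axis=0),np.percentile(P,99,axis=0))
        hz,e=np.histogram(P[:,2],bins=np.arange(P[:,2].min(),P[:,2].max()+.002,.002)); print('  z hist',[(round(a*1000),int(b)) for a,b in zip(e,hz) if b>20])
E
python3 look.py w2.png
```

```text
[-33.2328  36.1696 128.5268 133.4414  58.9748 -78.6205] [ 0.5634 -0.0371  0.1102] [-0.8834 -0.8942 -2.214 ] 8.1833
blue [    3   157   509   117 32429] [ 0.5538 -0.0475  0.142 ] [ 0.5391 -0.1754  0.1306] [0.5816 0.1241 0.1432]
  z hist [(129, 461), (131, 1302), (133, 1443), (135, 4231), (137, 1686), (139, 1501), (141, 20167), (143, 1487)]
```

move_arm(
  jaw=[0,0,0,0,0,0,0,0,0,0,0,0],
  dp=[
    [0.19,0,-0.07],
    [0.33,0,-0.12],
    [0.47,0,-0.17],
    [0.47,0,-0.17],
    [0.47,0,-0.17],
    [0.47,0,-0.17],
    [0.47,0,-0.17],
    [0.47,0,-0.17],
    [0.47,0,-0.17],
    [0.47,0,-0.17],
    [0.47,0,-0.17],
    [0.47,0,-0.17],
  ],
  turn=[
    [0,0,0],
    [0,0,0],
    [0,0,0],
    [0,0,0],
    [0,0,0],
    [0,0,0],
    [0,0,0],
    [0,0,0],
    [0,0,0],
    [0,0,0],
    [0,0,0],
    [0,0,0],
  ],
)

```text
time_s: 9.23
position: [0.5634, -0.0369, 0.1661]
tool_rot: [[0.337, 0.145, 0.93], [0.055, -0.989, 0.134], [0.94, 0.006, -0.341]]
ft_force: [0.3, -2.8, -5.1]
grip_width: -0.0
gripper_force: 1.9
```

move_arm(
  jaw=[0,0,0,0,0,0,0,0,0],
  dp=[
    [0.47,0,-0.17],
    [0.47,0,-0.17],
    [0.47,0,-0.17],
    [0.47,0,-0.17],
    [0.38,0,-0.14],
    [0.28,0,-0.1],
    [0.19,0,-0.07],
    [0.09,0,-0.03],
    [0,0,0],
  ],
  turn=[
    [0,0,0],
    [0,0,0],
    [0,0,0],
    [0,0,0],
    [0,0,0],
    [0,0,0],
    [0,0,0],
    [0,0,0],
    [0,0,0],
  ],
)

```text
time_s: 9.98
position: [0.5635, -0.0365, 0.1959]
tool_rot: [[0.336, 0.146, 0.93], [0.056, -0.989, 0.135], [0.94, 0.006, -0.341]]
ft_force: [-0.9, -1.5, -2.0]
grip_width: -0.0
gripper_force: 1.0
```

```bash
python3 look.py w3.png
```

```text
[-33.1459  21.2811 123.9949 121.8227  47.0147 -59.4082] [ 0.5635 -0.0365  0.1959] [-0.9477 -1.4585 -2.0369] 9.9833
yel [  0 137  20  39 529] [0.5769 0.1469 0.2371] [0.5633 0.1417 0.2259] [0.5859 0.1595 0.2456]
  z hist [(225, 22), (227, 28), (229, 38), (231, 32), (233, 42), (235, 83), (237, 79), (239, 63), (241, 58), (243, 40), (245, 42)]
blue [    4   157   508   117 32472] [ 0.5538 -0.0468  0.2276] [ 0.5391 -0.1747  0.2163] [0.5818 0.1252 0.2288]
  z hist [(214, 135), (216, 1149), (218, 1360), (220, 2930), (222, 3058), (224, 1471), (226, 9472), (228, 12767)]
```

View pics/w3.png

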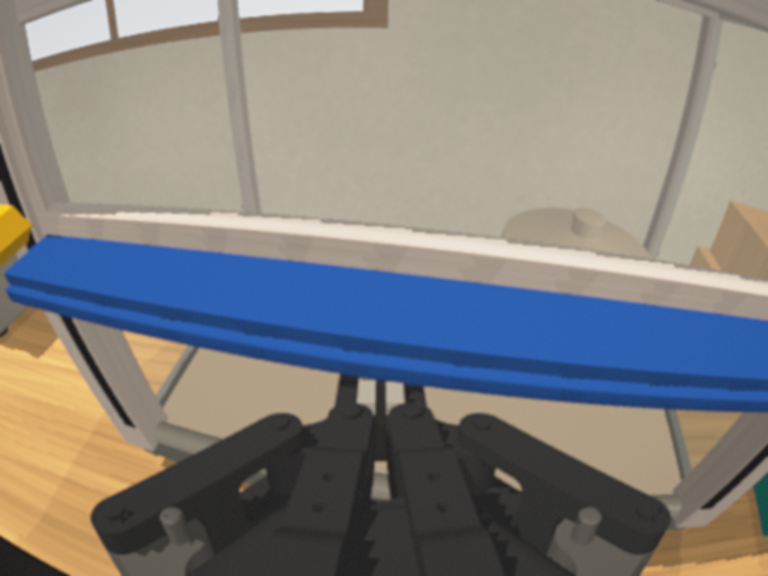

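The lip rides on the fingertips with its mid at z ≈ 0.221, and the arrow's mid is ≈ 0.235, so about 14 mm remain. I'll go 12 mm and measure again.

move_arm(
  jaw=[0,0,0,0,0,0,0],
  dp=[
    [0.19,0,-0.07],
    [0.28,0,-0.1],
    [0.28,0,-0.1],
    [0.19,0,-0.07],
    [0.14,0,-0.05],
    [0.05,0,-0.02],
    [0,0,0],
  ],
  turn=[
    [0,0,0],
    [0,0,0],
    [0,0,0],
    [0,0,0],
    [0,0,0],
    [0,0,0],
    [0,0,0],
  ],
)

```text
time_s: 10.62
position: [0.5635, -0.0365, 0.2079]
tool_rot: [[0.336, 0.145, 0.931], [0.056, -0.989, 0.135], [0.94, 0.007, -0.341]]
ft_force: [-0.5, -1.0, -2.0]
grip_width: 0.0003
gripper_force: 1.2
```

```bash
python3 look.py w4.png; python3 - <<'E'
from h import *
# scene/top: compare lip and arrow as seen by other cameras
np.set_printoptions(precision=4,suppress=True)
for n in('scene','top'):
    im,d=shot(n);h=cv2.cvtColor(im,cv2.COLOR_RGB2HSV).astype(int);H,S,V=h[...,0],h[...,1],h[...,2]
    for nm,m in(('yel',(H>20)&(H<32)&(S>190)&(V>100)),('blue',(H>105)&(H<130)&(S>140))):
        P=np.array([px2w(n,u,v,d[v,u]) for v,u in zip(*np.where(m)) if d[v,u]>0])
        P=P[(P[:,0]>.52)&(P[:,0]<.61)&(P[:,1]>-.3)&(P[:,1]<.23)&(P[:,2]>.1)]
        if len(P)>9: print(n,nm,len(P),np.median(P,0),np.percentile(P,[3,97],axis=0)[:,2])
E
```

```text
[-33.1362  19.3997 123.1257 119.5884  45.6034 -56.1592] [ 0.5635 -0.0365  0.2079] [-0.523  -0.9691 -1.986 ] 10.6167
yel [  0 149  23  41 470] [0.5758 0.1498 0.2413] [0.5624 0.144  0.2264] [0.5861 0.1691 0.2459]
  z hist [(237, 81), (239, 91), (241, 79), (243, 70), (245, 114)]
blue [    4   157   508   117 32450] [ 0.5539 -0.0469  0.2397] [ 0.5391 -0.1746  0.2284] [0.5817 0.1245 0.2409]
  z hist [(227, 474), (229, 1335), (231, 1445), (233, 4283), (235, 1681), (237, 1481), (239, 20241), (241, 1378)]
scene yel 26 [0.5691 0.1762 0.2461] [0.2329 0.2497]
scene blue 566 [ 0.5503 -0.0582  0.2423] [0.2343 0.4048]
top yel 184 [0.578  0.1761 0.2457] [0.232  0.2519]
top blue 1268 [ 0.5604 -0.058   0.2406] [0.2335 0.2459]
```

move_arm(
  jaw=[0,0,0,0],
  dp=[
    [0.08,0,-0.03],
    [0.08,0,-0.03],
    [0.03,0,-0.01],
    [0,0,0],
  ],
  turn=[
    [0,0,0],
    [0,0,0],
    [0,0,0],
    [0,0,0],
  ],
)

```text
time_s: 11.1
position: [0.5634, -0.0365, 0.2096]
tool_rot: [[0.337, 0.145, 0.93], [0.055, -0.989, 0.134], [0.94, 0.006, -0.341]]
ft_force: [-1.0, -0.8, -3.1]
grip_width: 0.0002
gripper_force: 1.6
```

move_arm(
  jaw=[0,0,0,0,0,0,0],
  dp=[
    [-0.19,0,0.07],
    [-0.47,0,0.17],
    [-0.75,0,0.27],
    [-0.75,0,0.27],
    [-0.47,0,0.17],
    [0,0,0],
    [0,0,0],
  ],
  turn=[
    [0,0,0],
    [0,0,0],
    [0,0,0],
    [0,0,0],
    [0,0,0],
    [0,0,0],
    [0,0,0],
  ],
)

```text
time_s: 11.68
position: [0.5636, -0.0367, 0.1815]
tool_rot: [[0.337, 0.145, 0.93], [0.055, -0.989, 0.135], [0.94, 0.006, -0.341]]
ft_force: [0.4, 1.0, 0.2]
grip_width: 0.0002
gripper_force: 0.0
```

```bash
python3 look.py w5.png
```

```text
[-33.1688  23.5874 124.9262 124.2361  48.7622 -63.0085] [ 0.5636 -0.0367  0.1815] [0.4218 1.046  0.2006] 11.6833
blue [    0   124   512   111 34055] [ 0.5512 -0.0459  0.2412] [ 0.5395 -0.1552  0.2296] [0.581  0.1152 0.2424]
  z hist [(227, 256), (229, 1756), (231, 1902), (233, 3238), (235, 3746), (237, 2016), (239, 6764), (241, 14256)]
```

move_arm(
  jaw=[0,0,0,0,0,0,0,0,0],
  dp=[
    [-0.25,-0.1,-0.7],
    [-0.34,-0.15,-0.93],
    [-0.34,-0.15,-0.93],
    [-0.34,-0.15,-0.93],
    [-0.34,-0.15,-0.93],
    [-0.34,-0.15,-0.93],
    [-0.34,-0.15,-0.93],
    [0,0,0],
    [0,0,0],
  ],
  turn=[
    [0,0,0],
    [0,0,0],
    [0,0,0],
    [0,0,0],
    [0,0,0],
    [0,0,0],
    [0,0,0],
    [0,0,0],
    [0,0,0],
  ],
)

```text
time_s: 12.48
position: [0.4957, -0.0368, 0.1819]
tool_rot: [[0.336, 0.144, 0.931], [0.055, -0.99, 0.133], [0.94, 0.007, -0.341]]
ft_force: [0.7, -0.1, 0.1]
grip_width: 0.0003
gripper_force: 0.0
```

```bash
python3 look.py w6.png
```

```text
[-41.7701  20.8239 135.3506 120.0425  56.2097 -68.5678] [ 0.4957 -0.0368  0.1819] [ 0.6862 -0.0641  0.1116] 12.4833
yel [  12   83   50   36 1076] [0.5644 0.1678 0.2403] [0.562  0.1469 0.2249] [0.5932 0.1959 0.2459]
  z hist [(224, 52), (226, 58), (228, 60), (230, 63), (232, 65), (234, 70), (236, 66), (238, 96), (240, 125), (242, 109), (244, 309)]
blue [   49    85   463    82 17233] [ 0.5491 -0.0515  0.2399] [ 0.5375 -0.1999  0.2294] [0.5798 0.1255 0.2422]
  z hist [(229, 887), (231, 1381), (233, 1460), (235, 2555), (237, 1380), (239, 1400), (241, 8098)]
```

View pics/w6.png

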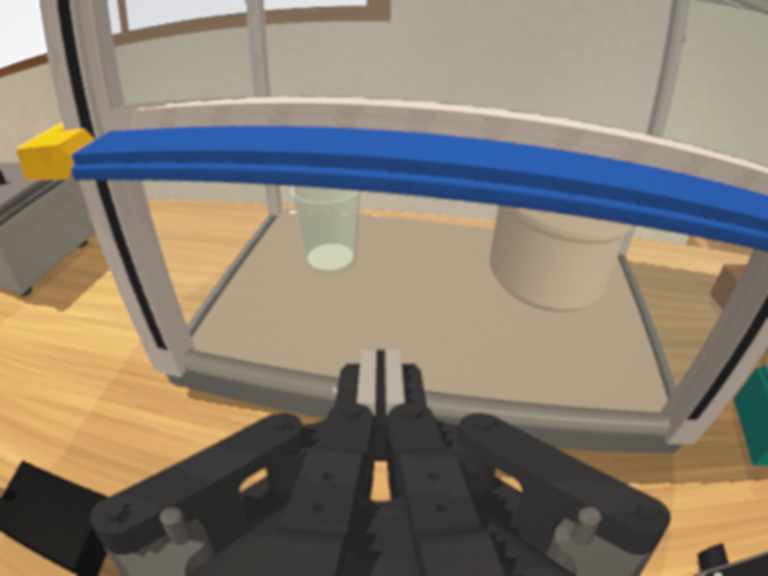

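The wrist view shows the sash standing free, with the lip's left end (about (75,158)) level with the arrow tip. The lip's mid is ≈ 0.235 and the arrow's mid ≈ 0.235. The gripper is clear of everything, and the beaker and crock look unmoved. Handing in.

```bash
python3 -c "
from rig import ticket; print(ticket.close_job())"
```

```text
the job is handed in; nothing more can be done
None
```

The job is handed in: I pressed the green start button fully, then pushed the sash up from beneath its lip. It stands level with the yellow arrow to within about 1 mm by camera, with the arm clear and about 12.5 s used.

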